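Raise the lane gate and push the parts tray through

ROBOT

A 6-joint arm with a two-finger parallel gripper is mounted at the origin on a cart in front of the work surface, level with it; the furniture and walls round the work are solid. World frame = base frame: x ahead of the robot, y to its left, z up, the work surface at z = 0. Lengths are in m, angles in rad, forces in N, time in s.
With the tool pointing down it reaches from about 0.375 to 0.975 m from the base axis. Payload 3.8 kg.
Tool frame: the origin (TCP) lies between the finger pads; the fingertips stand 14 mm ahead of it and the grasp point (between the pads) lies 5 mm behind it (bot.tips_ahead is the distance from the TCP to the fingertips, in m); z points along the fingers, y is the line along which they close (so a half turn about z gives the same grasp; the last joint's range is limited). The gripper opens to 85 mm and grips with 20 to 120 N. Pads are 22 mm wide; open, the fingers measure 114 mm over their backs; the gripper's body (76 mm by 85 mm) begins 54 mm behind the grasp point. The pads swing forward as they close: fully open they stand 13 mm farther back than shut.
Start: joints at [-1.308, 0.264, 1.604, -0, 1.274, -0.037], TCP at [0.199, -0.645, 0.245] pointing down, gripper open.
Joint ranges: [-2.63, 2.63], [-0.94, 2.18], [0.31, 2.57], [-1.31, 4.45], [0, 2.66], [-2.55, 2.55]. Speed limits (rad/s): [2.57, 2.57, 3.14, 3.14, 3.14, 3.14].

INTERFACE

Orientations are given as a rotation vector (axis times angle).
In Python, from station import bot gives the robot as it stands.
- The arm moves only by the shell command python3 -m inch 'ROWS' [FORCE]. ROWS is JSON, a list that holds one entry, the list of rows, each a list of 7 numbers: the opening in per cent of the stroke, from 0 (shut) to 100 (fully open), then the shift along the world's x, y, z in mm, then the turn, a rotation vector about the world's x, y, z in degrees. In form: [[[jaw, tx, ty, tz, wx, wy, wz], ...]]. A call has 1 to 5 rows; each row is the pose to reach, as a shift and turn from the pose commanded when the call began; what a row does not reach only later rows make up. A row lasts 1/10 s, in which the tool goes at most 50 mm and 8.59 degrees, less where a joint would pass 70% of its speed; a pose out of reach is approached as far as the arm can. A call with a gripper value outside its range is refused whole. The fingers move at their own pace and stop on an object; FORCE is the grip in N (left out, the last holds). Time passes only in rows, so rows that repeat a pose let the fingers close. It gives the time, the measured TCP pose, the force, the opening and the grip force at its end, in the units of the state.
- bot.sense(): the state, without advancing time (a new reading comes with each control period).
- bot.grab_frame(name): name is "scene" or "top" or "wrist"; returns the picture (480x640x3 uint8, red, green, blue); there is no depth.
- bot.calibration(name): a dict with "fov_y" (degrees; the focal length in pixels is half the picture's height over the tangent of half this angle, whatever the lens; pixels are square), "cx", "cy" (the principal point, pixels), "R" (3x3) and "t" (3): a world point X has camera coordinates R X + t. Camera axes: x right, y down, z forward; pixel columns grow to the right and rows downward; lengths in m; the calibration is good to about 2 mm. A picture is of the moment at which its call begins: read the wrist's pose just before it. calibration takes no time and is no camera call; for the wrist camera it gives the pose at the moment of the call.
- bot.sign_off(): hands the job in; it is judged then, once.
The state is a dict: "time": time; "joints": joint angles; "dq": joint speeds; "joint_torque": joint torques, N m; "ee_pos": TCP position; "ee_rot": TCP orientation; "wrist_force": force on the tool from outside, world axes, zero at the start; "torque": the same for the moment, N m; "width": finger opening in m; "finger_force": force on a finger pad.
Only numpy, scipy, OpenCV 4.12 (cv2) and the standard library are available. Lean on these libraries where they do the work, as an engineer would, in place of code of your own. Each camera call takes 0.05 s, during which the arm holds its last target. There are 200 camera calls.

TASK

Push the counterweighted gate arm of the tray lane up past its balance point, so that it swings over and stays raised by itself. Then push the tray of screws along the lane, under the open gate, until it is fully home against the end stop. Push gently with the fingers: do not grip the arm, do not grip or lift the tray, and leave the other loose things where they lie.

Things in the scene. Friction and masses are not known exactly. Their poses are not given: they have to be found in the camera images.
- tray_lane: Fixed lane: grey deck between two low guide rails. Origin on the table at mid-width, under the gate arm; z up; lane runs along y (+y: open left end, y = 168 mm; -y: end stop); +x points away from the robot, to the gate's pillar (x 105..135, y +-20, 76 mm high). Deck top at z = 6 mm; rails 7 mm thick at x = +-40.5 mm, tops z = 18 mm, 74 mm clear between. Turned up to 0.22 rad either way.
- end_stop (a point): Middle of the end stop's face, 18 mm above the table, in the lane's frame x = 0, y = -130 mm. The stop is an aluminium cross wall at the right end of the lane, its top 30 mm above the table.
- gate (a joint): Angle of the gate arm in rad: 0 = level across the lane on its rest, shut; grows as the handle end rises; 1.57 upright; 1.65 fully open against its stop. Let go below about 0.9 it falls shut; beyond that it swings over to 1.65 by itself in 1 to 2 s (lightly damped hinge). Starting it takes 0.6 to 1.1 N at the roller.
- boom: Gate arm: aluminium bar 14 mm wide, 12 mm deep; origin on the hinge, running 160 mm along its own -x (towards the robot when shut); from there a 10 mm gooseneck rod rises to the roller. A skirt plate (24 mm along x, 5 mm thick) hangs under it 120 mm from the hinge, 44 mm down, and bars the tray. Behind the hinge a dark steel cylinder, 33 mm across, 44 mm long, is the counterweight. 0.4 to 0.65 kg.
- push_roller (a point): Middle of the free-turning black push roller at the arm's free end: 16 mm across, 70 mm long along the lane's y. In the arm's frame x = -200, z = +85 mm. Shut: 145 mm above the table, 80 mm on the robot's side of the lane's middle, its rod 35 mm behind it, only table below. Fingers tilted forward some 25 degrees can push it up and away from the robot's side.
- gate_pivot (a point): The gate's hinge axis, along the lane's y: in the lane's frame x = 120 mm, y = 0, z = 60 mm. The roller goes round it at 217 mm radius, at the start 0.40 rad above level. The post the shut arm rests on stands just outside the near rail, x = -46 to -57 mm, y = +-13 mm, 54 mm high.
- tray: Black loose tray of screws, 70 mm (x) by 110 mm (y, along the lane), 21 mm high, walls 2 mm, 0.06 to 0.12 kg; origin at the middle of its underside. It stands on the lane's deck, at the start left of the gate with its middle at y = 72 to 100 mm in the lane's frame, 2 mm free at each rail. Fully home against the end stop its middle is at y = -75 mm.
- tape_roll: Amber tape roll, 66 mm across, 19 mm high, lying behind the lane; origin at the middle of its underside. To be left alone.
- small_board: Green circuit board 32 x 48 x 12 mm lying in front of the lane to the right of the gate; origin at the middle of its underside. To be left alone.
- probe: White USB probe 64 x 24 x 12 mm lying in front of the lane to the left of the gate; origin at the middle of its underside. To be left alone.
Things that resemble listed ones, but are neither listed nor needed, are in the scene too. There is more than one size of the tray; the one meant has the size given above.

How it is judged:
On the way:
1. the gate arm has gone over its balance point and stands fully open by itself, untouched by the fingers, while the tray is still left of the gate (value of joint gate above 1.55 rad and contact force between the fingers and boom below 0.2 N and y of tray in the frame of tray_lane above 0.05 m), for 0.3 s.
At the end, for the whole second after the job is handed in: The gate stays raised (joint above 1.55 rad) at rest, and the tray lies flat on the deck between the rails at rest, its front within 6 mm of the end stop (value of joint gate above 1.55 rad and velocity of joint gate between -0.05 and 0.05 rad/s and y of tray in the frame of tray_lane between -0.081 and -0.069 m and x of tray in the frame of tray_lane between -0.006 and 0.006 m and z of tray in the frame of tray_lane below 0.01 m and linear speed of tray below 0.01 m/s); the robot touches nothing.
It fails at once if the tray is lifted (more than 12 mm) or tipped (more than 0.25 rad) (z of tray in the frame of tray_lane above 0.018 m or angle between tray's own z axis and vertical above 0.25 rad).
It fails at once if the gate arm is gripped or forced (more than 25 N from the fingers) (contact force between the fingers and boom above 25 N).
It fails at once if the tray is gripped or rammed (more than 30 N from the fingers) (contact force between the fingers and tray above 30 N).
It fails at once if another loose thing is moved more than 15 mm (distance of any of tape_roll, small_board, probe from where it was at the start of the episode above 0.015 m).
It also fails if it takes over 54 s, if anything falls off the work surface, if the arm or the gripper's body presses on something with over 40 N, if the wrist force passes 120 N, or if a joint passes its speed limit or range.

## Working session

There is one attempt and no reset: what is moved stays moved. The work goes in short steps, Python scripts to look and compute and a shell command to move; the robot and the scene stay as the last step left them, time stands still between calls to the robot, and variables do not carry over. Pictures are saved under pics/ and viewed, at most 10 in all, crops included, and the job is handed in when it is done.

```bash
mkdir -p pics; python3 - <<'E'
from station import bot
import cv2
for n in("scene","top"):
    im=bot.grab_frame(n);cv2.imwrite(f"pics/{n}0.png",im[:,:,::-1])
    c=bot.calibration(n);print(n,c)
s=bot.sense();print(s["time"],s["ee_pos"],s["ee_rot"],s["width"],bot.tips_ahead)
E
```

```text
scene {'fov_y': 50.786114985194374, 'cx': 316.77452244181416, 'cy': 244.68098986351248, 'R': array([[-0.55806046, -0.8297223 , -0.01137677],
       [-0.37202228,  0.2624255 , -0.89035514],
       [ 0.74173307, -0.49263959, -0.45512448]]), 't': array([0.49098827, 0.24208473, 0.80142267])}
top {'fov_y': 46.33844948112685, 'cx': 309.40350971405826, 'cy': 248.79512192106998, 'R': array([[-4.22203235e-02, -9.99108213e-01,  4.73194394e-04],
       [-9.76262242e-01,  4.11541855e-02, -2.12646111e-01],
       [ 2.12437002e-01, -9.43994942e-03, -9.77129166e-01]]), 't': array([0.23949994, 0.53300901, 1.16672802])}
0.1 [ 0.19918401 -0.64428412  0.24406939] [-3.10435139e+00 -4.68820941e-01  3.25446399e-04] 0.08517409912512675 0.014
```

View pics/scene0.png

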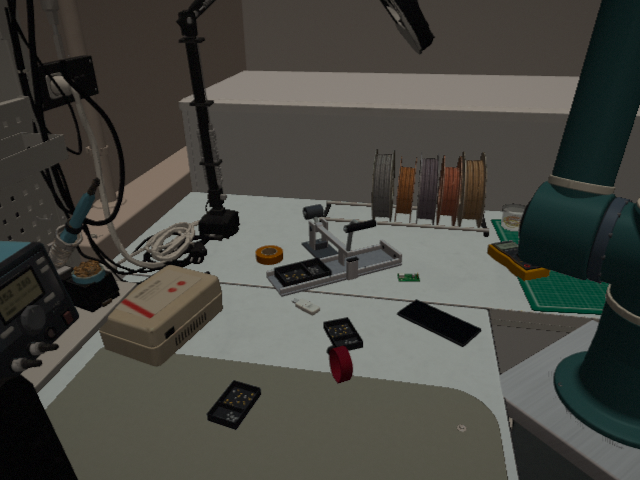

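View pics/top0.png

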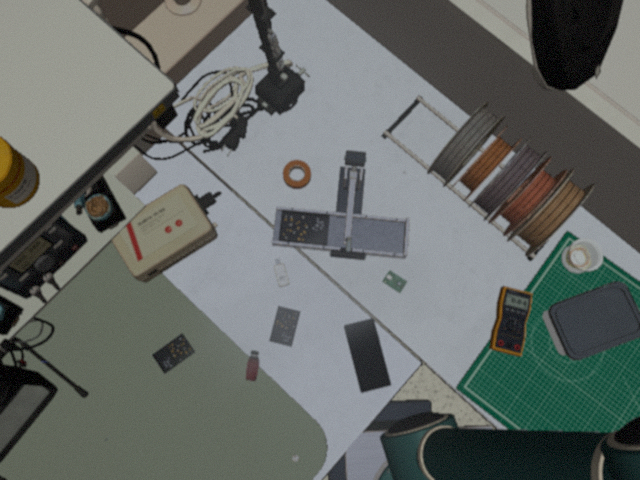

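The scene view shows the gate shut across the lane. The top view shows the lane from (273,228) to (408,237), with the gate arm at about (348,210) and its counterweight at (355,158). There are three tray-like things: (302,228) in the lane, and (285,326) and (174,352) on the table. The one in the lane left of the gate fits, and I'll confirm it in an enlarged crop.

```bash
python3 - <<'E'
import cv2
im=cv2.imread("pics/top0.png")[140:290,255:425]
cv2.imwrite("pics/c1.png",cv2.resize(im,None,fx=4,fy=4,interpolation=cv2.INTER_CUBIC))
E
```

```text
(no output)
```

View pics/c1.png

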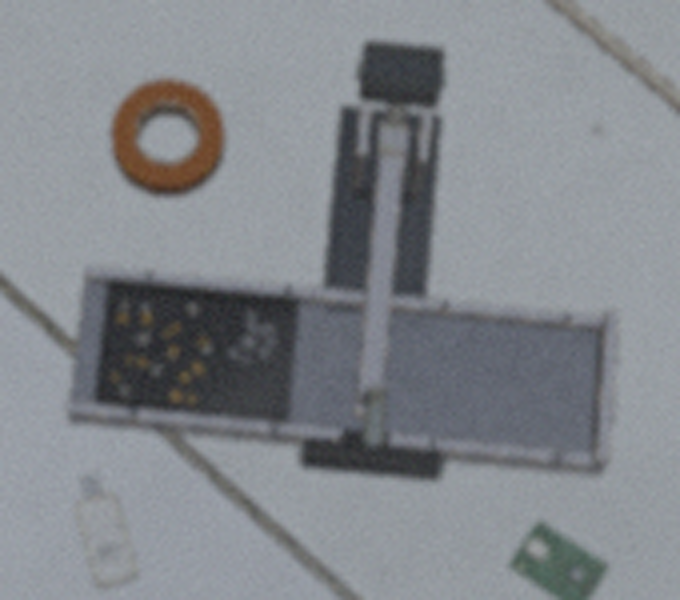

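The crop shows the tray in the lane, with its rim from (106,282) to (290,420) in crop pixels. Its aspect fits 70x110, so it is the right one. The roller spans (303..442, 460), and the tray is left of the gate. Next I fit the lane pose.

```bash
cat > h.py <<'E'
from station import bot
import numpy as np, cv2
from scipy.optimize import least_squares
from scipy.spatial.transform import Rotation as R
def proj(c,X):
    p=np.asarray(X)@np.array(c["R"]).T+c["t"];f=240/np.tan(np.radians(c["fov_y"]/2))
    return p[:,:2]/p[:,2:]*f+[c["cx"],c["cy"]]
def world(q,L):
    L=np.atleast_2d(np.asarray(L,float))/1000
    return L@R.from_rotvec([0,0,q[2]]).as_matrix().T+[q[0],q[1],0]
def lane(q,W):
    return 1000*(np.atleast_2d(W)-[q[0],q[1],0])@R.from_rotvec([0,0,q[2]]).as_matrix()
E
python3 - <<'E'
from h import *
c=bot.calibration("top")
L=[[44,168,18],[-44,168,18],[-80,0,145],[-80,35,145],[-80,-35,145],[37,-130,30],[-37,-130,30]]
U=np.array([[88,268],[70,418],[372,461],[303,459],[442,464],[603,322],[596,458]])
px=lambda U:(U+.5)/4-.5+[255,140]
fit=least_squares(lambda q:(proj(c,world(q,L))-px(U)).ravel(),[.75,0,0],loss='soft_l1')
q=fit.x;print(q);print(np.round(fit.fun.reshape(-1,2),1))
T=np.array([[106,282],[97,406],[296,298],[290,420]])
t=least_squares(lambda y:(proj(c,world(q,[[35,y[0]+55,27],[-35,y[0]+55,27],[35,y[0]-55,27],[-35,y[0]-55,27]]))-px(T)).ravel(),[80])
print("tray y",t.x,np.round(t.fun,1))
print("roller",world(q,[-80,0,145]),"pivot",world(q,[120,0,60]),"stop",world(q,[0,-130,18]),"left tray end",world(q,[0,t.x[0]+55,20]))
np.save("q.npy",q)
# check scene overlay
cs=bot.calibration("scene");im=cv2.imread("pics/scene0.png")
P=world(q,L+[[35,t.x[0]+55,27],[-35,t.x[0]+55,27],[35,t.x[0]-55,27],[-35,t.x[0]-55,27]])
im=cv2.resize(im[190:310,250:420],None,fx=4,fy=4)
for u in proj(cs,P):cv2.circle(im,tuple(int(v) for v in (u-[250,190])*4+2),3,(0,0,255),-1)
cv2.imwrite("pics/ov.png",im)
E
```

```text
[ 0.58608308  0.12952864 -0.14164835]
[[-1.  -0. ]
 [-0.9 -0.3]
 [ 0.2  0.4]
 [ 0.2 -0.8]
 [-0.   1.4]
 [ 0.8  0.5]
 [ 0.4 -1.6]]
tray y [98.11531658] [ 0.3 -0.3 -0.9 -1.4  1.   0.4 -0.3 -0.2]
roller [[0.50688431 0.14082265 0.145     ]] pivot [[0.70488123 0.11258762 0.06      ]] stop [[0.56773031 0.00083064 0.018     ]] left tray end [[0.60769915 0.28111045 0.02      ]]
```

View pics/ov.png

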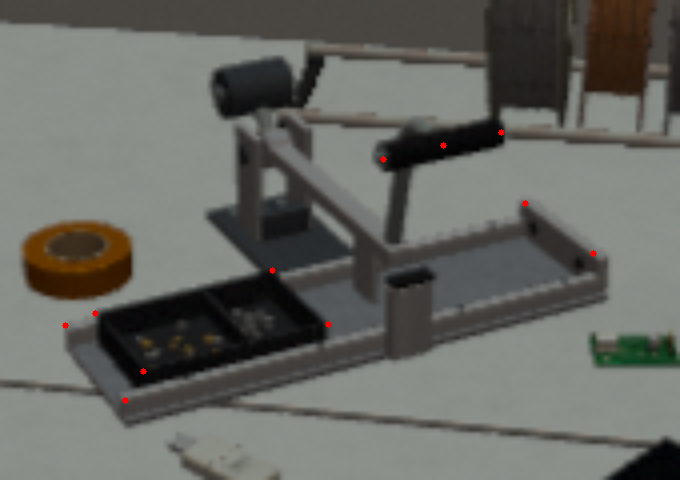

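The overlay matches the tray, lane, stop and roller to within about 2 mm. The tray middle is at y≈98. I'll make a small calculator for shifts and turns.

```bash
cat > calc.py <<'E'
# usage: calc.py x y z tilt_deg [yaw_deg]: lane-frame TCP target in mm -> shift mm, turn deg
import sys; from h import *
q=np.load("q.npy");a=[float(v) for v in sys.argv[1:]];yaw=q[2]+np.radians(a[4] if len(a)>4 else 0)
s=bot.sense();R0=R.from_rotvec(s["ee_rot"]);t=np.radians(a[3])
z=np.array([np.sin(t),0,-np.cos(t)]);y=np.array([0,-1.,0]);x=np.cross(y,z)
G=R.from_rotvec([0,0,yaw])*R.from_matrix(np.c_[x,y,z])
print("shift",np.round(world(q,a[:3])[0]*1000-np.array(s["ee_pos"])*1000,1),"turn",np.round((G*R0.inv()).as_rotvec(degrees=True),1))
print("now lane",np.round(lane(q,s["ee_pos"]),1),"t",s["time"],"j",np.round(s["joints"],2),"F",np.round(s["wrist_force"],1))
E
python3 calc.py -140 0 250 28; python3 calc.py -106 0 122 28
```

```text
shift [248.3 793.6   5.9] turn [  2.1 -28.1 -24.8]
now lane [[-273.8 -820.7  244.1]] t 0.1 j [-1.31  0.26  1.61  0.    1.27 -0.04] F [-0.6  1.2 -0. ]
shift [ 282.   788.8 -122.1] turn [  2.1 -28.1 -24.8]
now lane [[-273.8 -820.7  244.1]] t 0.1 j [-1.31  0.26  1.61  0.    1.27 -0.04] F [-0.6  1.2 -0. ]
```

```bash
python3 -m inch '[[[0,35,35,5,0,0,0],[0,70,70,5,0,0,0],[0,105,105,5,0,0,0],[0,140,140,5,0,0,0],[0,175,175,5,0,0,0]]]'
python3 -m inch '[[[0,10,49,0,0,0,0],[0,20,98,0,0,0,0],[0,30,146,0,0,0,0],[0,40,195,0,0,0,0],[0,50,243,0,0,0,0]]]'
python3 -m inch '[[[0,0,48,0,0,0,-6],[0,0,96,0,0,0,-12],[0,0,144,0,0,0,-18],[0,0,192,0,0,0,-24],[0,0,240,0,0,0,-25]]]'
python3 calc.py -140 0 240 28
```

```text
time: 0.6
ee_pos: [0.3752, -0.4681, 0.2498]
ee_rot: [-3.106, -0.468, 0.0]
wrist_force: [0.8, 0.0, -0.7]
width: 0.0123
finger_force: 0.0
time: 1.1
ee_pos: [0.424, -0.2247, 0.2498]
ee_rot: [-3.106, -0.468, 0.0]
wrist_force: [1.5, 0.7, 0.2]
width: -0.0002
finger_force: 0.0
time: 1.6
ee_pos: [0.4236, 0.0149, 0.2501]
ee_rot: [-3.134, 0.219, -0.0]
wrist_force: [0.8, 0.1, -0.5]
width: -0.0001
finger_force: 0.0
shift [ 23.9 134.4 -10.1] turn [ -3.9 -27.7  -0.1]
now lane [[-144.7 -136.4  250.1]] t 1.6 j [-0.02 -0.23  2.1   0.    1.28  1.69] F [ 0.8  0.1 -0.5]
```

```bash
python3 -m inch '[[[0,5,27,-2,-1,-6,0],[0,10,54,-4,-1.7,-12,0],[0,15,81,-6,-2.5,-18,0],[0,20,108,-8,-3.2,-24,0],[0,24,134,-10,-3.9,-27.7,0]]]'
python3 calc.py -125 0 122 28
```

```text
time: 2.1
ee_pos: [0.4472, 0.1481, 0.2398]
ee_rot: [3.008, -0.205, 0.754]
wrist_force: [0.8, -0.9, 0.1]
width: 0.0001
finger_force: 0.0
shift [  15.1   -0.9 -117.8] turn [ 0.   0.2 -0.3]
now lane [[-140.1   -1.3  239.8]] t 2.1 j [ 0.45 -0.4   2.31 -0.36  0.84  2.35] F [ 0.8 -0.9  0.1]
```

```bash
python3 -m inch '[[[0,0,0,-30,0,0,0],[0,0,0,-60,0,0,0],[0,2,0,-90,0,0,0],[0,6,0,-118,0,0,0],[0,6,0,-118,0,0,0]]]'
python3 calc.py -106 0 122 28; python3 - <<'E'
from h import *
im=bot.grab_frame("scene");cv2.imwrite("pics/s2.png",cv2.resize(im[170:330,240:440],None,fx=4,fy=3.75)[:,:,::-1])
E
```

```text
time: 2.6
ee_pos: [0.4506, 0.1453, 0.1171]
ee_rot: [3.007, -0.204, 0.735]
wrist_force: [-0.8, -0.7, -1.0]
width: 0.0004
finger_force: 0.0
shift [30.5 -0.8  4.9] turn [ 0.3 -0.6 -0.3]
now lane [[-136.3   -3.5  117.1]] t 2.6 j [ 0.44 -0.22  2.43 -0.49  0.58  2.51] F [-0.8 -0.7 -1. ]
```

View pics/s2.png

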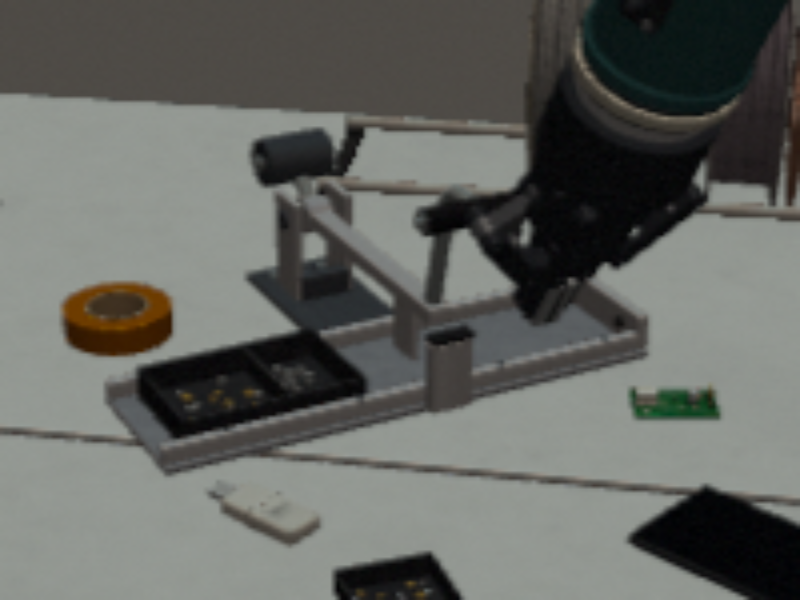

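The fingers stand shut at about (545,300), on the robot's side of the roller at (430,215), and are clear of everything. Now I approach and push along the arc.

```bash
python3 -m inch '[[[0,15,0,6,0,0,0],[0,30,-1,9,0,0,0],[0,43,-3,12,0,0,0],[0,48,-4,22,0,0,0],[0,53,-5,31,0,0,0]]]'
python3 calc.py -44 0 200 28
```

```text
time: 3.15
ee_pos: [0.5079, 0.1419, 0.1543]
ee_rot: [3.008, -0.207, 0.749]
wrist_force: [-0.5, 1.8, -0.0]
width: -0.0003
finger_force: 0.5
shift [34.6 -6.1 45.7] turn [ 0.1 -0.  -0.2]
now lane [[-79.1   1.2 154.3]] t 3.15 j [ 0.37 -0.17  2.31 -0.41  0.61  2.37] F [-0.5  1.8 -0. ]
```

```bash
python3 -m inch '[[[0,8,-1,12,0,0,0],[0,16,-3,24,0,0,0],[0,25,-5,35,0,0,0],[0,35,-6,46,0,0,0],[0,46,-8,55,0,0,0]]]'
python3 calc.py 29 0 246 28; python3 - <<'E'
from h import *
im=bot.grab_frame("scene");cv2.imwrite("pics/s3.png",cv2.resize(im[170:330,240:440],None,fx=3,fy=3)[:,:,::-1])
E
```

```text
time: 3.65
ee_pos: [0.5542, 0.134, 0.2097]
ee_rot: [3.008, -0.206, 0.751]
wrist_force: [-1.2, 0.6, -0.2]
width: 0.0002
finger_force: 0.4
shift [60.6 -8.6 36.3] turn [ 0.1  0.  -0.3]
now lane [[-3.220e+01 -1.000e-01  2.097e+02]] t 3.65 j [ 0.31 -0.15  2.19 -0.33  0.69  2.23] F [-1.2  0.6 -0.2]
```

View pics/s3.png

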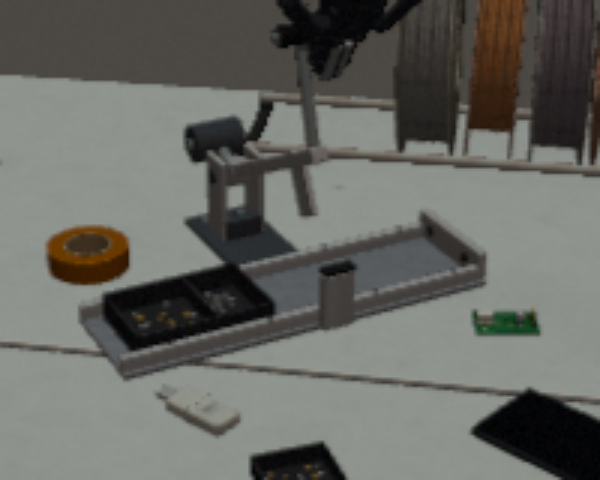

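The gate is rising, with the arm at about 0.5 rad and the roller at (280,35) held by the fingers. I continue along the arc.

```bash
python3 -m inch '[[[0,11,-2,9,0,0,0],[0,22,-3,17,0,0,0],[0,35,-5,24,0,0,0],[0,48,-7,30,0,0,0],[0,61,-9,36,0,0,0]]]'
python3 -m inch '[[[0,11,-2,4,0,0,0],[0,22,-3,7,0,0,0],[0,32,-5,10,0,0,0],[0,42,-6,12,0,0,0],[0,50,-7,14,0,0,0]]]'
python3 calc.py 71 0 258 28; python3 - <<'E'
from h import *
im=bot.grab_frame("scene");cv2.imwrite("pics/s4.png",cv2.resize(im[130:330,240:440],None,fx=2.5,fy=2.5)[:,:,::-1])
E
```

```text
time: 4.2
ee_pos: [0.6157, 0.125, 0.2447]
ee_rot: [3.008, -0.206, 0.749]
wrist_force: [-1.5, 0.3, -0.7]
width: 0.0002
finger_force: 0.2
time: 4.7
ee_pos: [0.6651, 0.118, 0.2582]
ee_rot: [3.008, -0.206, 0.749]
wrist_force: [-0.1, 0.2, -0.5]
width: 0.0002
finger_force: 0.0
shift [-8.8  1.5 -0.2] turn [ 0.1 -0.1 -0.3]
now lane [[ 79.9  -0.3 258.2]] t 4.7 j [ 0.22  0.01  1.94 -0.25  0.75  2.07] F [-0.1  0.2 -0.5]
```

View pics/s4.png

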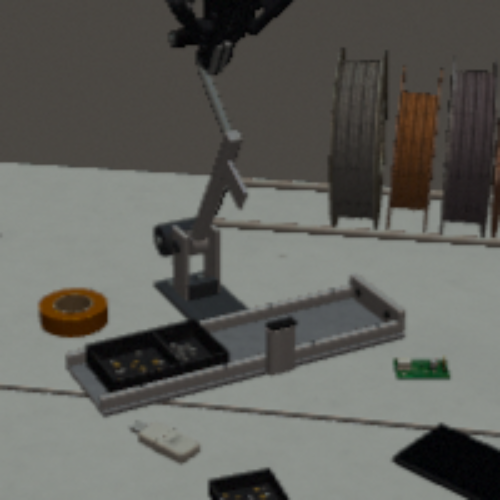

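The gate is past balance, with the arm at about 1.1 rad and clear of the fingers. I back off towards the robot and then go left.

```bash
python3 -m inch '[[[0,-25,4,2,0,0,0],[0,-50,7,4,0,0,0],[0,-75,11,6,0,0,0],[0,-85,45,6,0,3,0],[0,-80,85,6,0,8,0]]]'
python3 calc.py 0 192 150 12; python3 calc.py 0 192 26 12
```

```text
time: 5.25
ee_pos: [0.5806, 0.2024, 0.2633]
ee_rot: [3.044, -0.202, 0.528]
wrist_force: [2.0, -0.8, -0.1]
width: -0.0001
finger_force: 0.0
shift [  32.6  117.3 -113.3] turn [ 2.4  7.5 -0.4]
now lane [[-15.7  71.3 263.3]] t 5.25 j [ 0.4  -0.03  1.93 -0.23  0.96  2.21] F [ 2.  -0.8 -0.1]
shift [  32.6  117.3 -237.3] turn [ 2.4  7.5 -0.4]
now lane [[-15.7  71.3 263.3]] t 5.25 j [ 0.4  -0.03  1.93 -0.23  0.96  2.21] F [ 2.  -0.8 -0.1]
```

```bash
python3 -m inch '[[[0,10,40,0,0,2,0],[0,20,80,0,1,4,0],[0,33,117,-10,2,7,0],[0,33,117,-55,2.4,7.5,0],[0,33,117,-100,2.4,7.5,0]]]'
python3 -m inch '[[[0,0,0,-30,0,0,0],[0,0,0,-60,0,0,0],[0,0,0,-60,0,0,0],[0,0,0,-60,0,0,0],[0,0,0,-60,0,0,0]]]'
python3 calc.py 0 192 26 12; python3 - <<'E'
from h import *
a=bot.grab_frame("scene")[130:330,240:440];b=bot.grab_frame("top")[100:300,240:440]
cv2.imwrite("pics/s5.png",cv2.resize(np.hstack([a,b]),None,fx=2,fy=2.5)[:,:,::-1])
E
```

```text
time: 5.75
ee_pos: [0.6195, 0.3224, 0.1653]
ee_rot: [3.108, -0.208, 0.341]
wrist_force: [-0.0, 0.5, -0.9]
width: 0.0001
finger_force: 0.0
time: 6.25
ee_pos: [0.6189, 0.321, 0.107]
ee_rot: [3.107, -0.21, 0.34]
wrist_force: [0.0, 0.1, 1.3]
width: 0.0003
finger_force: 0.0
shift [ -5.7  -1.4 -81. ] turn [-0.3  0.5 -0.4]
now lane [[  5.5 194.2 107. ]] t 6.25 j [ 0.5   0.32  1.82 -0.17  0.83  2.31] F [0.  0.1 1.3]
```

View pics/s5.png

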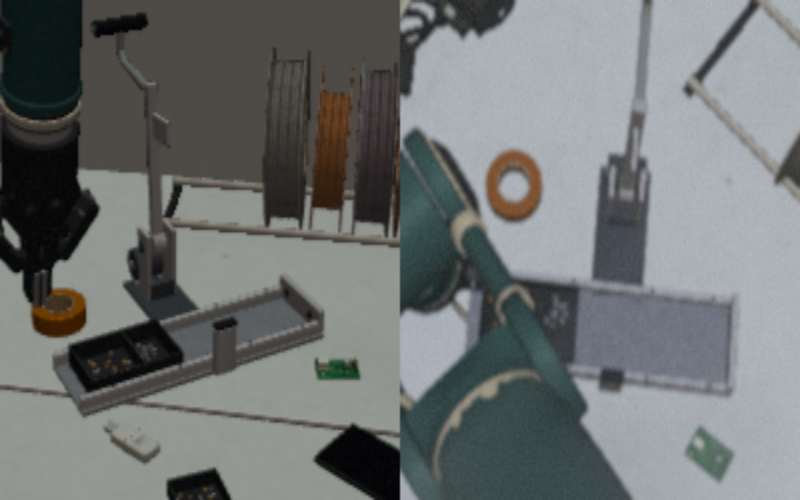

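The gate stands upright and open, with its roller at (120,25) in the left half. The tray is still at the left end and the fingers are behind it. I lower now.

```bash
python3 -m inch '[[[0,-6,-1,-25,0,0,0],[0,-6,-1,-50,0,0,0],[0,-6,-1,-70,0,0,0],[0,-6,-1,-79,0,0,0],[0,-6,-1,-80,0,0,0]]]'
python3 calc.py 0 170 26 12;python3 calc.py 0 -5 26 12
```

```text
time: 6.85
ee_pos: [0.6111, 0.3189, 0.024]
ee_rot: [3.105, -0.209, 0.334]
wrist_force: [-0.4, -0.5, -0.8]
width: 0.0004
finger_force: 0.0
shift [ -1.1 -21.1   2. ] turn [-0.1  0.3 -0.4]
now lane [[ -1.9 191.1  24. ]] t 6.85 j [ 0.51  0.41  1.87 -0.2   0.69  2.35] F [-0.4 -0.5 -0.8]
shift [ -25.8 -194.4    2. ] turn [-0.1  0.3 -0.4]
now lane [[ -1.9 191.1  24. ]] t 6.85 j [ 0.51  0.41  1.87 -0.2   0.69  2.35] F [-0.4 -0.5 -0.8]
```

```bash
python3 -m inch '[[[0,0,-4,4,0,0,0],[0,0,-12,4,0,0,0],[0,-1,-20,4,0,0,0],[0,-2,-27,4,0,0,0],[0,-3,-34,4,0,0,0]]]'
python3 -m inch '[[[0,-1,-7,0,0,0,0],[0,-2,-14,0,0,0,0],[0,-3,-21,0,0,0,0],[0,-4,-28,0,0,0,0],[0,-5,-35,0,0,0,0]]]'
python3 calc.py 0 -5 28 12; python3 - <<'E'
from h import *
a=bot.grab_frame("scene")[130:330,240:440];b=bot.grab_frame("top")[100:300,240:440]
cv2.imwrite("pics/s6.png",cv2.resize(np.hstack([a,b]),None,fx=2,fy=2.5)[:,:,::-1])
E
```

```text
time: 7.35
ee_pos: [0.6091, 0.2849, 0.0294]
ee_rot: [3.107, -0.21, 0.338]
wrist_force: [-0.9, 2.3, 0.9]
width: 0.0002
finger_force: 1.0
time: 7.85
ee_pos: [0.6031, 0.2494, 0.0281]
ee_rot: [3.105, -0.209, 0.334]
wrist_force: [-0.6, 1.7, 1.2]
width: 0.0002
finger_force: 0.8
shift [-1.770e+01 -1.249e+02 -1.000e-01] turn [-0.1  0.3 -0.4]
now lane [[-1.000e-01  1.211e+02  2.810e+01]] t 7.85 j [ 0.41  0.34  1.96 -0.18  0.66  2.24] F [-0.6  1.7  1.2]
```

View pics/s6.png

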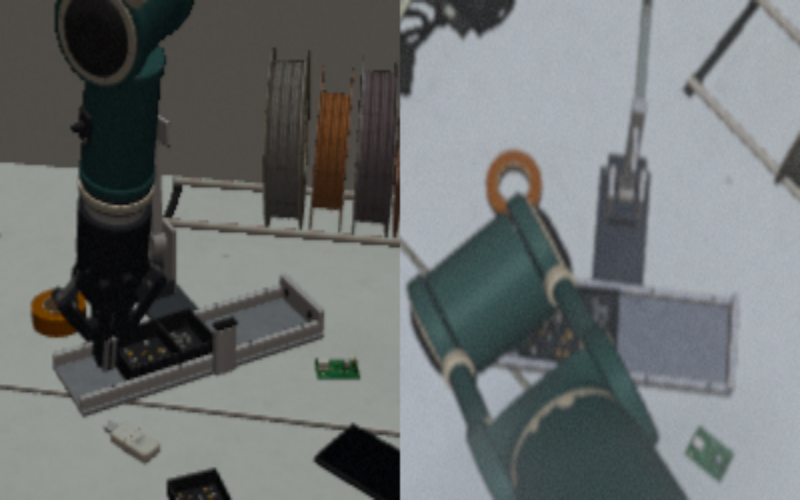

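The tray slides cleanly ahead of the fingers, with its middle at about (165,345), and the gate stays open. I check the wrist housing's clearance to the raised gate before passing it.

```bash
python3 - <<'E'
from h import *
q=np.load("q.npy");c=bot.calibration("top");Rm=np.array(c["R"]);C=-Rm.T@c["t"];f=240/np.tan(np.radians(c["fov_y"]/2))
print(C)
for u in [(515,195),(572,265),(460,225)]:
    p=np.array([240+(u[0]-400)/2,100+u[1]/2.5]);d=Rm.T@np.array([*(p-[c["cx"],c["cy"]])/f,1])
    for z in(.15,.25,.35):print(u,z,np.round(lane(q,C+d*(z-C[2])/d[2])[0]))
E
```

```text
[0.28261213 0.22836466 1.25327294]
(515, 195) 0.15 [ 71. 118. 150.]
(515, 195) 0.25 [ 36. 112. 250.]
(515, 195) 0.35 [  1. 106. 350.]
(572, 265) 0.15 [ 17.  53. 150.]
(572, 265) 0.25 [-13.  54. 250.]
(572, 265) 0.35 [-43.  54. 350.]
(460, 225) 0.15 [ 40. 171. 150.]
(460, 225) 0.25 [  8. 161. 250.]
(460, 225) 0.35 [-24. 150. 350.]
```

```bash
python3 -m inch '[[[0,-1,-7,0,-0.2,-1.6,0],[0,-2,-14,0,-0.4,-3.2,0],[0,-3,-21,0,-0.6,-4.8,0],[0,-4,-28,0,-0.9,-6.4,0],[0,-5,-35,0,-1.1,-7.9,0]]]'
python3 -m inch '[[[0,-1,-7,0,0,0,0],[0,-2,-14,0,0,0,0],[0,-3,-21,0,0,0,0],[0,-4,-28,0,0,0,0],[0,-5,-35,0,0,0,0]]]'
python3 calc.py 0 -5 28 20; python3 - <<'E'
from h import *
a=bot.grab_frame("scene")[130:330,240:440];b=bot.grab_frame("top")[100:300,240:440]
cv2.imwrite("pics/s7.png",cv2.resize(np.hstack([a,b]),None,fx=2,fy=2.5)[:,:,::-1])
E
```

```text
time: 8.45
ee_pos: [0.598, 0.2149, 0.028]
ee_rot: [3.065, -0.206, 0.549]
wrist_force: [-0.1, 1.2, 1.2]
width: -0.0003
finger_force: 0.4
time: 8.95
ee_pos: [0.5934, 0.1794, 0.0282]
ee_rot: [3.065, -0.207, 0.548]
wrist_force: [-0.5, 0.8, 0.2]
width: -0.0004
finger_force: 0.2
shift [ -8.  -54.8  -0.2] turn [-0.1  0.3 -0.4]
now lane [[ 0.2 50.4 28.2]] t 8.95 j [ 0.34  0.24  2.13 -0.35  0.48  2.33] F [-0.5  0.8  0.2]
```

View pics/s7.png

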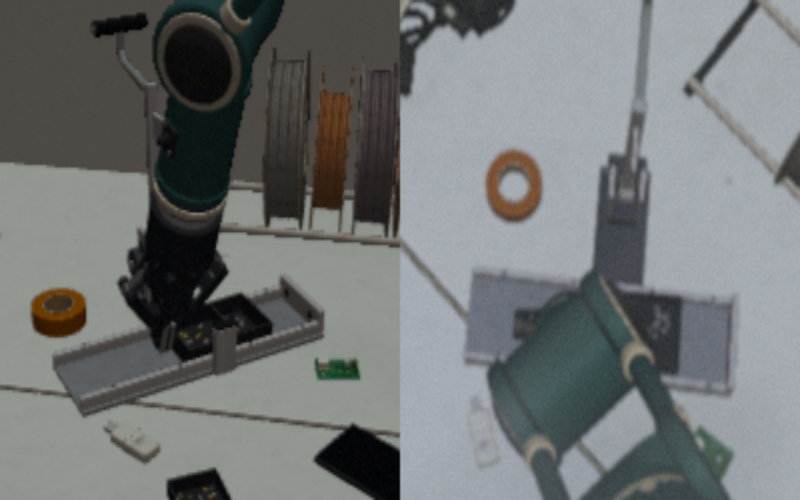

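The tray's front is at (682,330) in the right half and the stop at about (735,340), which leaves about 54 mm to go. I push on and then creep until the force rises.

```bash
python3 -m inch '[[[0,-1,-7,0,0,0,0],[0,-2,-14,0,0,0,0],[0,-3,-21,0,0,0,0],[0,-4,-28,0,0,0,0],[0,-5,-35,0,0,0,0]]]'
python3 -m inch '[[[0,-0.3,-2,0,0,0,0],[0,-0.6,-4,0,0,0,0],[0,-0.8,-6,0,0,0,0],[0,-1.1,-8,0,0,0,0],[0,-1.4,-10,0,0,0,0]]]'
python3 calc.py 0 -5 28 20
```

```text
time: 9.55
ee_pos: [0.5885, 0.1446, 0.0285]
ee_rot: [3.065, -0.206, 0.549]
wrist_force: [-0.0, 1.1, 0.4]
width: 0.0002
finger_force: 0.7
time: 10.05
ee_pos: [0.587, 0.1351, 0.0283]
ee_rot: [3.065, -0.206, 0.549]
wrist_force: [0.5, 0.9, 1.1]
width: 0.0001
finger_force: 0.7
shift [ -1.7 -10.6  -0.3] turn [-0.1  0.3 -0.5]
now lane [[ 0.1  5.7 28.3]] t 10.05 j [ 0.26  0.21  2.17 -0.3   0.45  2.21] F [0.5 0.9 1.1]
```

```bash
python3 -m inch '[[[0,-0.2,-1.5,0,0,0,0],[0,-0.4,-3,0,0,0,0],[0,-0.6,-4.5,0,0,0,0],[0,-0.8,-6,0,0,0,0]]]' | grep -E "pos|force"
for i in 1 2 3; do python3 -m inch '[[[0,-0.2,-1,0,0,0,0],[0,-0.3,-2,0,0,0,0],[0,-0.3,-2,0,0,0,0]]]' | grep -E "pos|force"; done
```

```text
ee_pos: [0.5862, 0.1291, 0.0283]
wrist_force: [0.2, 2.0, 0.7]
finger_force: 0.8
ee_pos: [0.5858, 0.127, 0.0283]
wrist_force: [0.5, 1.3, 0.6]
finger_force: 0.5
ee_pos: [0.5855, 0.125, 0.0283]
wrist_force: [0.1, 0.4, 1.1]
finger_force: 0.6
ee_pos: [0.5858, 0.1235, 0.0286]
wrist_force: [1.8, 4.2, -0.2]
finger_force: 2.1
```

```bash
python3 -m inch '[[[0,-0.1,-0.5,0,0,0,0],[0,-0.1,-0.8,0,0,0,0],[0,-0.1,-0.8,0,0,0,0]]]' | grep -E "pos|force"
python3 calc.py 0 -5 28 20
```

```text
ee_pos: [0.5862, 0.1232, 0.0289]
wrist_force: [1.6, 6.1, -0.6]
finger_force: 3.0
shift [-0.8  1.4 -0.9] turn [-0.2  0.4 -0.5]
now lane [[ 1.  -6.3 28.9]] t 11.65 j [ 0.23  0.2   2.18 -0.29  0.44  2.18] F [ 1.6  6.1 -0.6]
```

The force rises and the fingers no longer advance, right where expected, so the tray is against the stop. I back off, go up, and check numerically.

```bash
python3 -m inch '[[[0,1,6,0,0,0,0],[0,3,16,0,0,0,0],[0,4,30,2,0,0,0],[0,0,35,30,0,0,0],[0,-15,40,70,0,0,0]]]' | grep -E "pos|force"
python3 -m inch '[[[0,-30,20,40,0,0,0],[0,-55,50,80,0,0,0],[0,-60,95,110,0,0,0],[0,-60,140,130,0,0,0],[0,-60,185,130,0,0,0]]]' | grep -E "pos|force"
python3 -m inch '[[[0,0,0,0,0,0,0],[0,0,0,0,0,0,0],[0,0,0,0,0,0,0]]]'| grep -E "pos|force"
python3 - <<'E'
from h import *
q=np.load("q.npy");c=bot.calibration("top");cs=bot.calibration("scene")
im=cv2.cvtColor(bot.grab_frame("top"),cv2.COLOR_RGB2GRAY)
for x in(-15,0,15):
    ys=np.arange(60,-136,-4)
    u=proj(c,world(q,[[x,y,27] for y in ys])).astype(np.float32)
    v=cv2.remap(im,u[:,0].copy(),u[:,1].copy(),cv2.INTER_LINEAR).ravel()
    print(x,[(int(y),int(k)) for y,k in zip(ys,v)])
s=cv2.cvtColor(bot.grab_frame("scene"),cv2.COLOR_RGB2GRAY);s0=cv2.imread("pics/scene0.png",0)
th=1.65+.402;P=[[120-217*np.cos(th),y,60+217*np.sin(th)] for y in(-20,20)]
print("roller px",[(np.round(u),s[int(u[1]),int(u[0])],s0[int(u[1]),int(u[0])]) for u in proj(cs,world(q,P))])
E
```

```text
ee_pos: [0.5682, 0.1622, 0.0958]
wrist_force: [0.9, 0.1, 0.6]
finger_force: 0.0
ee_pos: [0.5109, 0.3439, 0.2324]
wrist_force: [1.5, 0.4, -0.4]
finger_force: 0.0
ee_pos: [0.5093, 0.3402, 0.2262]
wrist_force: [0.1, 0.3, -0.4]
finger_force: 0.0
-15 [(60, 118), (56, 118), (52, 119), (48, 119), (44, 117), (40, 116), (36, 118), (32, 116), (28, 112), (24, 113), (20, 115), (16, 117), (12, 117), (8, 110), (4, 112), (0, 111), (-4, 111), (-8, 112), (-12, 112), (-16, 106), (-20, 65), (-24, 57), (-28, 59), (-32, 57), (-36, 60), (-40, 61), (-44, 63), (-48, 76), (-52, 72), (-56, 61), (-60, 63), (-64, 79), (-68, 80), (-72, 69), (-76, 67), (-80, 56), (-84, 56), (-88, 62), (-92, 63), (-96, 58), (-100, 65), (-104, 60), (-108, 63), (-112, 63), (-116, 64), (-120, 65), (-124, 58), (-128, 86), (-132, 141)]
0 [(60, 115), (56, 112), (52, 116), (48, 116), (44, 114), (40, 116), (36, 113), (32, 111), (28, 114), (24, 119), (20, 117), (16, 116), (12, 115), (8, 115), (4, 113), (0, 114), (-4, 114), (-8, 112), (-12, 113), (-16, 97), (-20, 54), (-24, 53), (-28, 54), (-32, 55), (-36, 67), (-40, 72), (-44, 63), (-48, 5
[... 208 characters left out ...]
(-124, 59), (-128, 91), (-132, 140)]
15 [(60, 114), (56, 117), (52, 116), (48, 113), (44, 111), (40, 109), (36, 112), (32, 115), (28, 114), (24, 117), (20, 113), (16, 112), (12, 112), (8, 114), (4, 115), (0, 113), (-4, 113), (-8, 112), (-12, 113), (-16, 101), (-20, 60), (-24, 79), (-28, 76), (-32, 53), (-36, 62), (-40, 81), (-44, 69), (-48, 53), (-52, 54), (-56, 68), (-60, 62), (-64, 54), (-68, 55), (-72, 55), (-76, 56), (-80, 57), (-84, 46), (-88, 56), (-92, 56), (-96, 62), (-100, 87), (-104, 88), (-108, 89), (-112, 84), (-116, 61), (-120, 58), (-124, 55), (-128, 79), (-132, 140)]
roller px [(array([307., 139.]), np.uint8(8), np.uint8(69)), (array([292., 141.]), np.uint8(55), np.uint8(69))]
```

The tray spans y ≈ -18 to -129, so it is home against the stop. The black roller is at the open position and the robot touches nothing.

```bash
python3 -c "
from station import bot
print(bot.sign_off())"
```

```text
the job is handed in; nothing more can be done
None
```

The job is handed in: the gate stands open by itself, the tray is home against the end stop, and nothing was gripped; the handover returned no verdict.

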